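Swap round three plug-in devices on a relay panel

TASK

On the small steel relay panel the relay, the dial timer and the tall level controller have each been plugged into the wrong socket. Swap them round, using the spare socket without clips as a parking place, so that each is fully home, upright and square in the socket whose retaining clips suit its height (short clips for the relay, middle for the timer, tall for the controller) and the spare socket is empty again. Do not let a device fall over, and leave the other things on the bench alone.

Things in the scene. Friction and masses are not known exactly. Their poses are not given: they have to be found in the camera images.
- relay_center (a point): Relay, lowest of the three plug-in devices: clear cover, copper coil inside; case 48 mm long (x) and 36 mm wide (y, the sides to grip), 46 mm tall; under its middle a round plug 25 mm across, 10 mm long, chamfered. Point: centre of the case, 23 mm above its underside (where the plug begins), z up; either way round is right. Starts plugged into a wrong socket
- timer_center (a point): Dial timer, middle height: white case, black top with round white dial and grey knob; case 48 mm long (x) and 36 mm wide (y, the sides to grip), 55 mm tall; under its middle a round plug 25 mm across, 10 mm long, chamfered. Point: centre of the case, 27.5 mm above its underside (where the plug begins), z up; either way round is right. Starts plugged into a wrong socket
- controller_center (a point): Level controller, tallest: black case with plain grey slotted top; case 48 mm long (x) and 36 mm wide (y, the sides to grip), 64 mm tall; under its middle a round plug 25 mm across, 10 mm long, chamfered. Point: centre of the case, 32 mm above its underside (where the plug begins), z up; either way round is right. Starts plugged into a wrong socket. Grip it at or a little above this point
- socket_low_seat (a point): Relay's socket, fixed on the panel: short, narrow (12 mm) grey retaining clips, at both ends of the recess (inner faces 55 mm apart along x, flared tips), rise 38 mm above its top face. Point: centre of its top face, 41 mm above the bench, x along its length, z up. Black, 84 mm long (x), 44 mm wide (y), recess 34 mm across and 12 mm deep; a device is home when its case's underside rests on this face
- socket_mid_seat (a point): Timer's socket, fixed on the panel: middle (18 mm wide) grey retaining clips, at both ends of the recess (inner faces 55 mm apart along x, flared tips), rise 47 mm above its top face. Point: centre of its top face, 41 mm above the bench, x along its length, z up. Black, 84 mm long (x), 44 mm wide (y), recess 34 mm across and 12 mm deep; a device is home when its case's underside rests on this face
- socket_tall_seat (a point): Controller's socket, fixed on the panel: tall, wide (24 mm) grey retaining clips, at both ends of the recess (inner faces 55 mm apart along x, flared tips), rise 56 mm above its top face. Point: centre of its top face, 41 mm above the bench, x along its length, z up. Black, 84 mm long (x), 44 mm wide (y), recess 34 mm across and 12 mm deep; a device is home when its case's underside rests on this face
- socket_spare_seat (a point): Spare socket, like the other three but without clips, empty at the start. Point and axes as there. The four stand two by two in any order, all turned alike: 98 mm apart across their width, 100 mm along their length. Between the rows a duct 32 mm above the bench; terminal blocks up to 38 mm above the bench, from 44 mm beside the centre lines of two sockets
- tape_roll: bystander: loose flat roll of amber tape, 80 mm across, 12 mm thick, right of the board nest
- white_connector: bystander: loose white board connector, 34 x 12 x 12 mm, lying near the panel's robot side
Not all that is in view belongs to the job. Leave any green or turquoise look-alike of the part that bears relay_center alone.

How it is judged (in metres and radians):
At the end, for the whole second after the job is handed in: Relay in the short-clip, timer in the middle, controller in the tall-clip socket: each within 8 mm of the socket's centre line, its underside within 4 mm of the socket's top face, upright within 0.1 rad, long side within 0.25 rad of the socket's length (either way round), at rest (horizontal distance between relay_center and socket_low_seat below 0.008 m and z of relay_center in the frame of socket_low_seat between 0.019 and 0.027 m and angle between each of relay_center, timer_center, controller_center's own z axis and vertical below 0.1 rad and angle between the x axis of relay_center and the x axis of socket_low_seat, either way round below 0.25 rad and linear speed of each of relay, timer, controller below 0.02 m/s and angular speed of each of relay, timer, controller below 0.2 rad/s and horizontal distance between timer_center and socket_mid_seat below 0.008 m and z of timer_center in the frame of socket_mid_seat between 0.0235 and 0.0315 m and angle between the x axis of timer_center and the x axis of socket_mid_seat, either way round below 0.25 rad and horizontal distance between controller_center and socket_tall_seat below 0.008 m and z of controller_center in the frame of socket_tall_seat between 0.028 and 0.036 m and angle between the x axis of controller_center and the x axis of socket_tall_seat, either way round below 0.25 rad); the robot touches nothing.
It fails at once if the relay falls over (angle between relay_center's own z axis and vertical above 0.8 rad).
It fails at once if the timer falls over (angle between timer_center's own z axis and vertical above 0.8 rad).
It fails at once if the controller falls over (angle between controller_center's own z axis and vertical above 0.8 rad).
It fails at once if the tape roll is disturbed by more than 30 mm (distance of tape_roll from where it was at the start of the episode above 0.03 m).
It fails at once if the white connector is disturbed by more than 30 mm (distance of white_connector from where it was at the start of the episode above 0.03 m).
It also fails if it takes over 96 s, if anything falls off the work surface, if the arm or the gripper's body presses on something with over 40 N, if the wrist force passes 120 N, or if a joint passes its speed limit or range.

ROBOT

A 6-joint arm with a two-finger parallel gripper is mounted at the origin on a cart in front of the work surface, level with it; the furniture and walls round the work are solid. World frame = base frame: x ahead of the robot, y to its left, z up, the work surface at z = 0. Lengths are in m, angles in degrees, forces in N, time in s.
With the tool pointing down it reaches from about 0.25 to 0.725 m from the base axis. Payload 9.7 kg.
Tool frame: the origin (TCP) lies midway between the tips of the shut fingers; the grasp point (between the pads) lies 19 mm behind it; z points along the fingers, y is the line along which they close (so a half turn about z gives the same grasp; the last joint's range is limited). The gripper opens to 85 mm and grips with 20 to 120 N. Pads are 22 mm wide; open, the fingers measure 114 mm over their backs; the gripper's body (76 mm by 85 mm) begins 54 mm behind the grasp point. The pads swing forward as they close: fully open they stand 13 mm farther back than shut.
Start: joints at [-64.171, 4.979, 10.078, 95.1, 0, 90], TCP at [0.24, -0.495, 0.231] pointing down, gripper open.
Joint ranges: [-179.16, 179.16], [-48.56, 103.87], [-65.8, 70.77], [-126.05, 130.52], [-82.76, 87.17], [-180, 180]. Speed limits (degrees/s): [127.2, 127.2, 147.25, 180, 180, 180].

INTERFACE

Orientations are given as [roll, pitch, yaw] about the fixed x, y, z axes, in that order (R = Rz(yaw) Ry(pitch) Rx(roll)).
In Python, from workcell import bot gives the robot as it stands.
- The arm moves only by the shell command python3 -m crank 'ROWS' [FORCE]. ROWS is JSON, a list of rows, each an object with "gripper": the finger opening in mm, from 0 to 85.4; "travel": the shift along the tool's x, y, z in mm, a list of three; "twist": the turn, a rotation vector about the tool's x, y, z in rad, a list of three. In form: [{"gripper": gripper, "travel": [tx, ty, tz], "twist": [rx, ry, rz]}, ...]. A call has 1 to 12 rows; each row shifts and turns the commanded pose from where the row before left it, along the tool's axes as they then stand; what a row does not reach is not made up. A row lasts 1/8 s, in which the tool goes at most 62.5 mm and 10.7 degrees, less where a joint would pass 70% of its speed; a pose out of reach is approached as far as the arm can. A call is refused whole if a number of a shift passes 62.5 or a number of a turn 0.188, either way. A call with a gripper value outside its range is refused whole. The fingers move at their own pace and stop on an object; FORCE is the grip in N (left out, the last holds). Time passes only in rows, so rows that do not move let the fingers close. It gives the time, the measured TCP pose, the force, the opening and the grip force at its end, in the units of the state.
- bot.get_obs(): the state, without advancing time (a new reading comes with each control period).
- bot.camera(name): name is "scene" or "top"; returns the picture (400x640x3 uint8, red, green, blue); there is no depth.
- bot.calibration(name): a dict with "vfov" (degrees; the focal length in pixels is half the picture's height over the tangent of half this angle, whatever the lens; pixels are square), "cx", "cy" (the principal point, pixels), "camera_from_world" (4x4, takes a point from world to camera coordinates). Camera axes: x right, y down, z forward; pixel columns grow to the right and rows downward; lengths in m; the calibration is good to about 2 mm. A picture is of the moment at which its call begins. calibration takes no time and is no camera call.
- bot.job_done(): hands the job in; it is judged then, once.
The state is a dict: "time": time; "q": joint angles; "qd": joint speeds; "joint_efforts": joint torques, N m; "ee_pos": TCP position; "tcp_rot": TCP orientation; "wrist_force": force on the tool from outside, world axes, zero at the start; "torque": the same for the moment, N m; "opening": finger opening in m; "grasp_force": force on a finger pad.
Only numpy, scipy, OpenCV 4.12 (cv2) and the standard library are available. Lean on these libraries where they do the work, as an engineer would, in place of code of your own. Each camera call takes 0.05 s, during which the arm holds its last target. There are 200 camera calls.

## Working session

There is one attempt and no reset: what is moved stays moved. The work goes in short steps, Python scripts to look and compute and a shell command to move; the robot and the scene stay as the last step left them, time stands still between calls to the robot, and variables do not carry over. Pictures are saved under pics/ and viewed, at most 14 in all, crops included, and the job is handed in when it is done.

```bash
mkdir -p pics; python3 - <<'E'
from workcell import bot
import cv2,json
for n in("scene","top"):
    cv2.imwrite(f"pics/{n}0.png",cv2.cvtColor(bot.camera(n),cv2.COLOR_RGB2BGR))
    print(bot.calibration(n))
print(bot.get_obs())
E
```

```text
{'vfov': 45.21327854234285, 'cx': 318.47993628455134, 'cy': 199.21285825626867, 'camera_from_world': array([[-0.64684311, -0.76252953,  0.01194603,  0.31230692],
       [-0.42877964,  0.3506845 , -0.83256736,  0.24138497],
       [ 0.63066791, -0.54366267, -0.55379499,  1.03632597],
       [ 0.        ,  0.        ,  0.        ,  1.        ]])}
{'vfov': 50.50017873626436, 'cx': 326.9042963404686, 'cy': 200.8309842792317, 'camera_from_world': array([[-0.0252748 , -0.99943982,  0.02193716,  0.01541704],
       [-0.99891929,  0.02439326, -0.03956277,  0.43357884],
       [ 0.03900549, -0.02291339, -0.99897625,  1.43701354],
       [ 0.        ,  0.        ,  0.        ,  1.        ]])}
{'time': 0.1, 'q': array([-6.41723154e+01,  5.00858050e+00,  1.00379481e+01,  9.50980111e+01,
        1.97266039e-03,  9.00015341e+01]), 'qd': array([ 0.10694189,  0.03601441,  0.14945916,  0.0048174 ,  0.00059678,
       -0.02517904]), 'joint_efforts': array([ 4.96511359e-05, -5.21561623e+01,  4.65653908e+01,  1.60803128e-02,
       -3.04919251e-05,  6.38166938e-06]), 'ee_pos': array([ 0.23953816, -0.49487556,  0.23063852]), 'tcp_rot': array([-1.79931356e+02, -1.97082108e-03,  2.58261482e+01]), 'wrist_force': array([ 0.0528807 ,  0.59196551, -0.4653196 ]), 'torque': array([ 0.06364216,  0.01889518, -0.0242635 ]), 'grasp_force': 0.0, 'opening': 0.08501752611970531}
```

View pics/scene0.png

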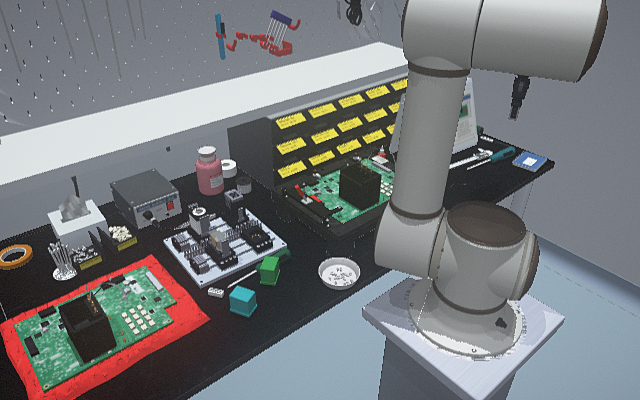

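View pics/top0.png

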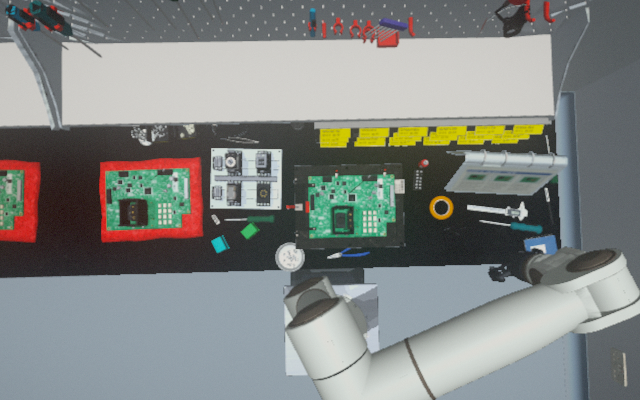

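Top view: the panel is at about (247,180). The turquoise block at (220,244) and green block at (250,230) are look-alikes lying off the panel, so I leave them alone. I'll enlarge the panel in both views.

```bash
python3 - <<'E'
import cv2
a=cv2.imread("pics/top0.png")[140:220,200:292]; b=cv2.imread("pics/scene0.png")[195:295,155:300]
cv2.imwrite("pics/topc.png",cv2.resize(a,None,fx=7,fy=7,interpolation=cv2.INTER_CUBIC))
cv2.imwrite("pics/scenec.png",cv2.resize(b,None,fx=5.5,fy=5.5,interpolation=cv2.INTER_CUBIC))
E
```

```text
(no output)
```

View pics/topc.png

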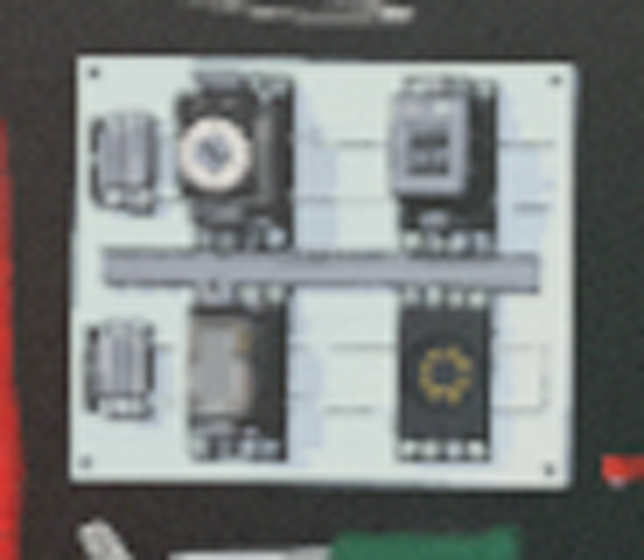

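View pics/scenec.png

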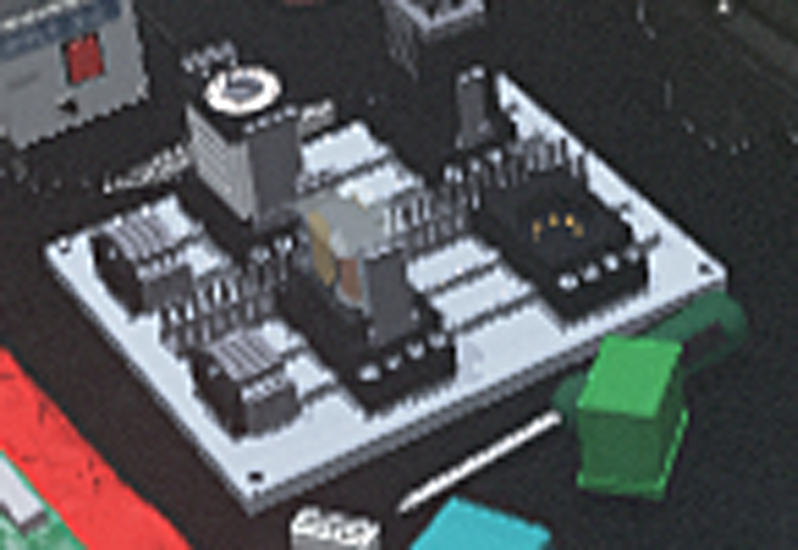

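Grey slotted top at top-crop (428,148) is the controller, black on black in the scene view. The dial at (214,153) is the timer, and the clear cover at (222,360) is the relay. Clip widths in the scene crop are about 60, 45 and 30 px for the timer, relay and controller sockets. That makes upper left the tall socket, lower left the mid, upper right the low, and lower right the spare. Next I fit the grid and overlay it.

```bash
cat > h.py <<'E'
import numpy as np,cv2
from workcell import bot
def proj(n,P):
    c=bot.calibration(n);P=np.atleast_2d(P).astype(float);T=c["camera_from_world"]
    q=P@T[:3,:3].T+T[:3,3];f=200/np.tan(np.radians(c["vfov"]/2))
    return np.c_[c["cx"]+f*q[:,0]/q[:,2],c["cy"]+f*q[:,1]/q[:,2]]
OFF=dict(tall=(50,49),mid=(-50,49),low=(50,-49),spare=(-50,-49)) # mm in panel frame
def P(p,name,d):
    c,s=np.cos(p[2]),np.sin(p[2]);v=np.array([OFF[name][0]+d[0],OFF[name][1]+d[1]])/1e3
    return [p[0]+c*v[0]-s*v[1],p[1]+s*v[0]+c*v[1],d[2]/1e3]
def box(p,name,l,w,z0,z1):
    return [P(p,name,(a*l/2,b*w/2,z)) for z in(z0,z1) for a,b in((-1,-1),(1,-1),(1,1),(-1,1))]
def overlay(n,img,p,crop,k,fn,sol):
    x0,y0,x1,y1=crop
    im=cv2.resize(cv2.cvtColor(img,cv2.COLOR_RGB2BGR)[y0:y1,x0:x1],None,fx=k,fy=k,interpolation=cv2.INTER_CUBIC)
    for name,l,w,z0,z1,col in sol:
        q=((proj(n,box(p,name,l,w,z0,z1))-[x0,y0]+.5)*k-.5).round().astype(int)
        for i,j in[(0,1),(1,2),(2,3),(3,0),(4,5),(5,6),(6,7),(7,4),(0,4),(1,5),(2,6),(3,7)]:
            cv2.line(im,tuple(map(int,q[i])),tuple(map(int,q[j])),col,1)
    cv2.imwrite(fn,im)
E
cat > fit.py <<'E'
from h import *
from scipy.optimize import least_squares
t=lambda x,y:np.array([200+(x+.5)/7-.5,140+(y+.5)/7-.5]); s=lambda x,y:np.array([155+(x+.5)/5.5-.5,195+(y+.5)/5.5-.5])
obs=[("top","tall",(0,0,96),t(214,153)),("top","low",(0,0,105),t(429,146)),("top","spare",(0,0,30),t(445,373)),
("top","spare",(0,0,41),t(445,378)),("scene","tall",(0,0,97),s(242,90))]
r=least_squares(lambda p:np.ravel([proj(n,P(p,nm,d))[0]-o for n,nm,d,o in obs]),[.47,.24,0])
print(r.x[:2],np.degrees(r.x[2]),r.fun.reshape(-1,2).round(2))
np.save("p.npy",r.x);p=r.x
for k in OFF: print(k,P(p,k,(0,0,41)))
R,G,B=(0,0,255),(0,255,0),(255,0,255)
sol=[(k,84,44,41,41,G) for k in OFF]+[("tall",48,36,41,96,R),("mid",48,36,41,87,R),("low",48,36,41,105,R)]
for n,c,k in(("top",(200,140,292,220),7),("scene",(155,195,300,295),5.5)):
    overlay(n,cv2.cvtColor(cv2.imread(f"pics/{n}0.png"),cv2.COLOR_BGR2RGB),p,c,k,f"pics/ov_{n}.png",sol)
E
python3 fit.py
```

```text
[0.51416789 0.26514175] -0.980906846768639 [[-0.14 -0.3 ]
 [-0.49  0.16]
 [ 0.3   0.46]
 [-0.12 -0.44]
 [ 0.33 -0.14]]
tall [np.float64(0.5649994072996607), np.float64(0.31327860969558785), 0.041]
mid [np.float64(0.46501406175439824), np.float64(0.3149905314795648), 0.041]
low [np.float64(0.5633217239513633), np.float64(0.21529297106123058), 0.041]
spare [np.float64(0.4633363784061008), np.float64(0.21700489284520752), 0.041]
```

View pics/ov_top.png

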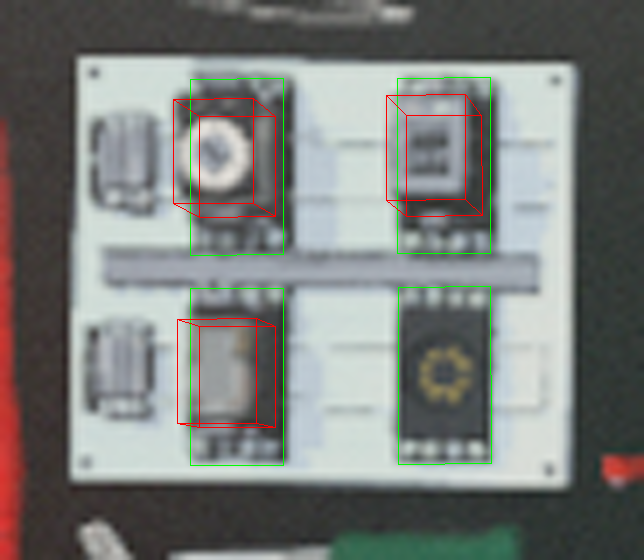

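View pics/ov_scene.png

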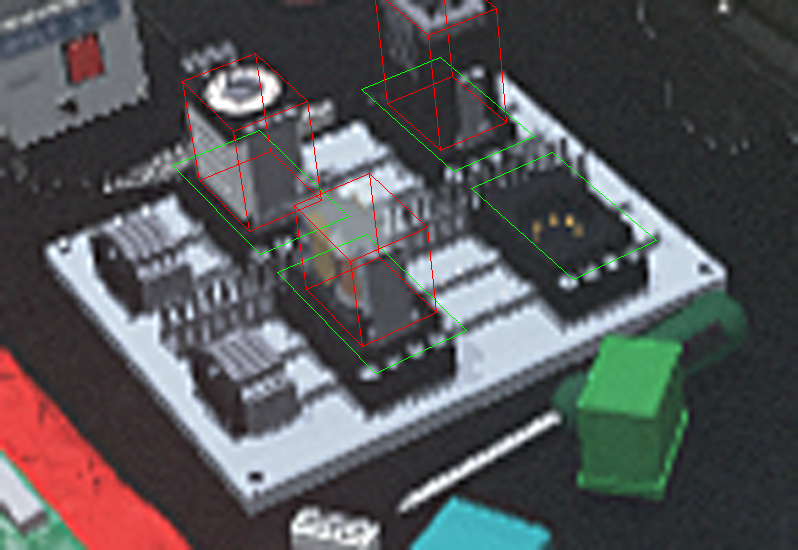

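The fit is within a few mm. Yaw looks nearer −2° than −1°, so I'll do one brightened look at both views to refine it.

```bash
python3 - <<'E'
import cv2,numpy as np
L=(255*(np.arange(256)/255.)**.45).astype('uint8')
a=cv2.imread("pics/scene0.png")[205:285,180:287]
a=cv2.resize(L[a],None,fx=7.4,fy=7.4,interpolation=cv2.INTER_LANCZOS4)
cv2.imwrite("pics/gs.png",a);print(a.shape)
b=cv2.imread("pics/top0.png")[145:212,204:286]
cv2.imwrite("pics/gt.png",cv2.resize(L[b],None,fx=8.5,fy=8.5,interpolation=cv2.INTER_LANCZOS4))
E
```

```text
(592, 792, 3)
```

View pics/gs.png

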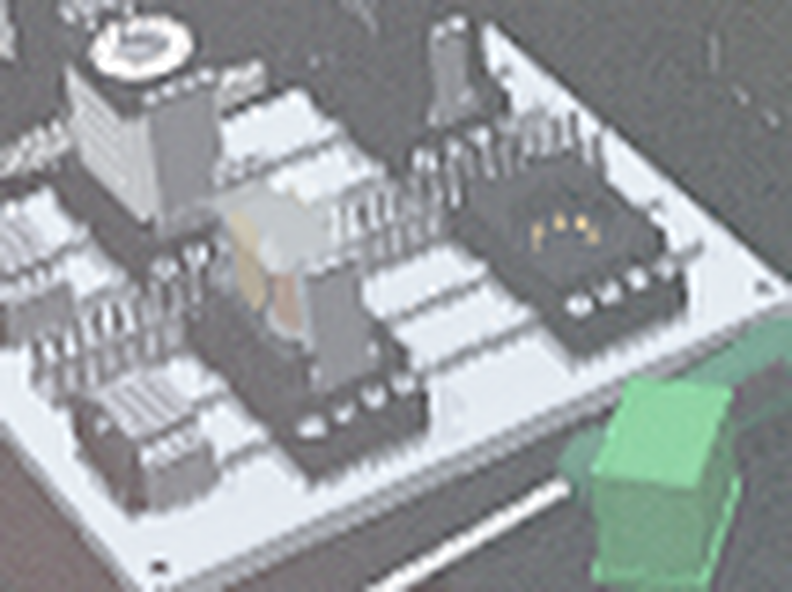

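View pics/gt.png

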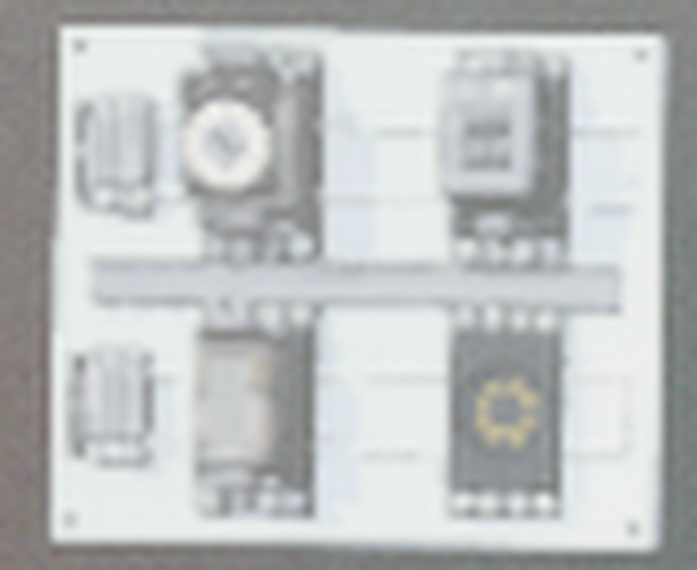

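```bash
cat > fit2.py <<'E'
from h import *
from scipy.optimize import least_squares
t=lambda x,y:np.array([204+(x+.5)/8.5-.5,145+(y+.5)/8.5-.5]); s=lambda x,y:np.array([180+(x+.5)/7.4-.5,205+(y+.5)/7.4-.5])
H=[("top",1,1,t(80,46)),("top",1,-1,t(641,55)),("top",-1,1,t(68,518)),("top",-1,-1,t(632,528)),("scene",-1,1,s(157,567)),("scene",-1,-1,s(765,287))]
def hole(h,a,b):
    c,q=np.cos(h[2]),np.sin(h[2]);x,y=a*h[3],b*h[4];return [h[0]+c*x-q*y,h[1]+q*x+c*y,h[5]]
f=lambda h:np.ravel([proj(n,hole(h,a,b))[0]-o for n,a,b,o in H])
r=least_squares(f,[.51,.265,0,.07,.1,.01]);print("holes",r.x.round(4),np.degrees(r.x[2]),r.fun.reshape(-1,2).round(2).tolist())
yaw=r.x[2]
obs=[("top","tall",(0,0,97),t(228,145)),("top","low",(0,0,105),t(489,133)),("top","spare",(0,0,32),t(508,410)),("scene","tall",(0,0,97),s(141,47)),("scene","spare",(0,0,32),s(566,227))]
g=lambda p:np.ravel([proj(n,P(p,nm,d))[0]-o for n,nm,d,o in obs])
for lab,fun,x0 in(("free",g,[.51,.26,yaw]),("fixyaw",lambda p:np.r_[g(p),(p[2]-yaw)*500],[.51,.26,yaw])):
    r=least_squares(fun,x0);p=r.x;print(lab,p,np.degrees(p[2]),r.fun[:10].reshape(-1,2).round(2).tolist())
np.save("p.npy",p)
for k in OFF: print(k,np.round(P(p,k,(0,0,41)),4))
E
python3 fit2.py
```

```text
holes [ 0.5171  0.2791 -0.0411  0.0943  0.1119  0.014 ] -2.355914569239572 [[-0.09, -0.1], [0.04, 0.1], [-0.16, -0.04], [-0.04, -0.13], [0.17, -0.03], [0.03, 0.07]]
free [ 0.51545209  0.26476194 -0.00989271] -0.5668104384132931 [[-0.45, -0.83], [-0.72, -0.13], [0.26, -0.0], [0.12, -0.28], [0.9, 0.65]]
fixyaw [ 0.51576309  0.2650481  -0.04087658] -2.3420556480948025 [[-0.05, -1.39], [-0.33, 0.25], [-0.3, 0.36], [0.24, -0.8], [0.54, 1.17]]
tall [0.5677 0.312  0.041 ]
mid [0.4678 0.3161 0.041 ]
low [0.5637 0.214  0.041 ]
spare [0.4638 0.2181 0.041 ]
```

```bash
python3 - <<'E'
s=open('fit2.py').read()
import re
i=s.index("obs=[");j=s.index("\ng=")
s=s[:i]+'''obs=[("top","low",(0,0,105),t(489,133)),("top","spare",(0,0,30),t(508,410)),("top","spare",(0,0,38),t(506,410)),("top","low",(-50,0,37),t(508,282)),("top","mid",(-35,0,38),t(252,500))]'''+s[j:]
open('fit2.py','w').write(s)
E
python3 fit2.py
cat > ov.py <<'E'
from h import *
p=np.load("p.npy");R,G=(0,0,255),(0,255,0)
sol=[("spare",84,44,41,41,G),("spare",34,34,41,41,R),("tall",48,36,41,96,R),("mid",48,36,41,87,R),("low",48,36,41,105,R)]
for n,c,k in(("top",(204,145,286,212),4.8),("scene",(180,190,287,285),4)):
    overlay(n,cv2.cvtColor(cv2.imread(f"pics/{n}0.png"),cv2.COLOR_BGR2RGB),p,c,k,f"/tmp/{n}.png",sol)
a,b=cv2.imread("/tmp/top.png"),cv2.imread("/tmp/scene.png");h=max(a.shape[0],b.shape[0])
z=np.zeros((h,a.shape[1]+b.shape[1],3),'uint8');z[:a.shape[0],:a.shape[1]]=a;z[:b.shape[0],a.shape[1]:]=b
z=z[:,:800] ;cv2.imwrite("pics/ov2.png",z);print(z.shape)
E
python3 ov.py
```

```text
holes [ 0.5171  0.2791 -0.0411  0.0943  0.1119  0.014 ] -2.355914569239572 [[-0.09, -0.1], [0.04, 0.1], [-0.16, -0.04], [-0.04, -0.13], [0.17, -0.03], [0.03, 0.07]]
free [ 0.51616396  0.26443227 -0.03316352] -1.900129595326871 [[-0.26, -0.0], [0.08, 0.16], [0.01, 0.02], [0.02, 0.14], [0.16, -0.32]]
fixyaw [ 0.51639037  0.26422187 -0.04106295] -2.3527336111518173 [[-0.07, 0.05], [0.02, 0.21], [-0.05, 0.07], [0.08, 0.19], [0.02, -0.51]]
tall [0.5684 0.3111 0.041 ]
mid [0.4684 0.3152 0.041 ]
low [0.5643 0.2132 0.041 ]
spare [0.4644 0.2173 0.041 ]
(380, 800, 3)
```

View pics/ov2.png

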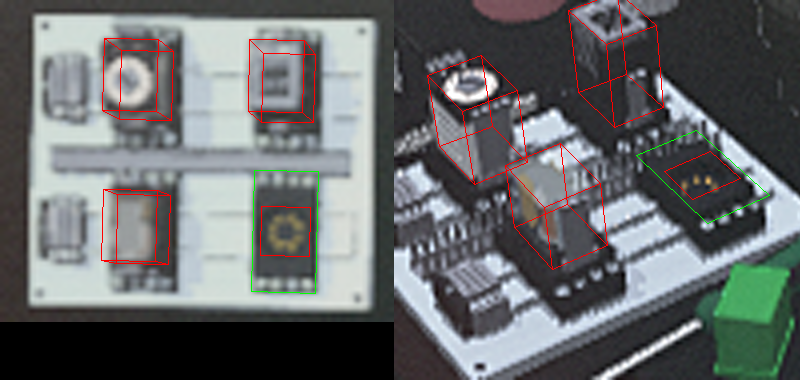

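Grid fit: panel-hole residuals are about 0.1 px, yaw is −2.35°, and the seats are consistent. Next is a helper that computes the remaining move in tool axes.

```bash
cat > go.py <<'E'
import sys,numpy as np
from h import P
from workcell import bot
from scipy.spatial.transform import Rotation as Ro
# usage: go.py socket tcp_z_mm ; prints remaining shift in tool axes (mm) and twist (rad)
p=np.load("p.npy");o=bot.get_obs()
R=Ro.from_euler('xyz',o['tcp_rot'],degrees=True);T=Ro.from_euler('xyz',[180,0,np.degrees(p[2])],degrees=True)
x=np.array(P(p,sys.argv[1],(0,0,float(sys.argv[2]))))
d=(x-o['ee_pos'])*1e3
print("t",o['time'],"shift now",R.inv().apply(d).round(1),"after turn",T.inv().apply(d).round(1),"twist",(R.inv()*T).as_rotvec().round(4),"F",o['wrist_force'].round(1),"open",round(o['opening']*1e3,1),"grip",o['grasp_force'])
E
python3 go.py low 180
```

```text
t 0.1 shift now [ 600.8 -495.8   51.3] after turn [ 295.5 -720.8   50.6] twist [-1.200e-03  3.000e-04  4.918e-01] F [ 0.1  0.6 -0.5] open 85.0 grip 0.0
```

```bash
python3 -m crank '[{"gripper":85,"travel":[0,0,0],"twist":[0,0,0.164]},{"gripper":85,"travel":[0,0,0],"twist":[0,0,0.164]},{"gripper":65,"travel":[0,0,0],"twist":[0,0,0.164]},{"gripper":65,"travel":[0,0,0],"twist":[0,0,0]}]' 60; python3 go.py low 180
```

```text
time: 0.6
ee_pos: [0.2396, -0.4949, 0.2309]
tcp_rot: [-180.0, 0.0, -2.3]
wrist_force: [-0.1, -0.5, 0.0]
opening: 0.0649
grasp_force: 0.0
t 0.6 shift now [ 296.2 -720.6   51.3] after turn [ 295.4 -720.9   50.9] twist [-0.0007  0.0003  0.001 ] F [-0.1 -0.5  0. ] open 64.9 grip 0.0
```

```bash
python3 -m crank '[{"gripper":65,"travel":[20,-50,0],"twist":[0,0,0]},{"gripper":65,"travel":[20,-50,0],"twist":[0,0,0]},{"gripper":65,"travel":[20,-50,0],"twist":[0,0,0]},{"gripper":65,"travel":[20,-50,0],"twist":[0,0,0]},{"gripper":65,"travel":[20,-50,0],"twist":[0,0,0]},{"gripper":65,"travel":[20,-50,0],"twist":[0,0,0]},{"gripper":65,"travel":[20,-50,0],"twist":[0,0,0]},{"gripper":65,"travel":[20,-50,0],"twist":[0,0,0]},{"gripper":65,"travel":[20,-50,0],"twist":[0,0,0]},{"gripper":65,"travel":[20,-50,0],"twist":[0,0,0]},{"gripper":65,"travel":[20,-50,0],"twist":[0,0,0]},{"gripper":65,"travel":[20,-50,0],"twist":[0,0,0]}]'; python3 -m crank '[{"gripper":65,"travel":[20,-50,0],"twist":[0,0,0]},{"gripper":65,"travel":[20,-50,10],"twist":[0,0,0]},{"gripper":65,"travel":[10,-15,20],"twist":[0,0,0]},{"gripper":65,"travel":[0,0,20],"twist":[0,0,0]},{"gripper":65,"travel":[0,0,0],"twist":[0,0,0]}]'; python3 go.py low 130
```

```text
time: 2.1
ee_pos: [0.5027, 0.0356, 0.2327]
tcp_rot: [-177.3, 0.0, 2.9]
wrist_force: [0.3, -0.5, 0.5]
opening: 0.0648
grasp_force: 0.0
time: 2.72
ee_pos: [0.5483, 0.0979, 0.1876]
tcp_rot: [-174.9, 0.3, 7.7]
wrist_force: [-0.7, -0.0, 0.3]
opening: 0.0649
grasp_force: 0.0
t 2.725 shift now [  31.6 -106.6   67.2] after turn [  11.3 -115.9   57.6] twist [-0.089   0.013   0.1743] F [-0.7 -0.   0.3] open 64.9 grip 0.0
```

Joint speed limits left the last call short and slightly turned, so I'll go slower.

```bash
python3 -m crank '[{"gripper":65,"travel":[0,0,0],"twist":[-0.03,0.004,0.058]},{"gripper":65,"travel":[0,0,0],"twist":[-0.03,0.004,0.058]},{"gripper":65,"travel":[0,0,0],"twist":[-0.029,0.004,0.058]},{"gripper":65,"travel":[2,-23,0],"twist":[0,0,0]},{"gripper":65,"travel":[2,-23,0],"twist":[0,0,0]},{"gripper":65,"travel":[3,-23,0],"twist":[0,0,0]},{"gripper":65,"travel":[2,-23,0],"twist":[0,0,0]},{"gripper":65,"travel":[2,-23,0],"twist":[0,0,0]},{"gripper":65,"travel":[0,0,0],"twist":[0,0,0]}]'; python3 go.py low 130
```

```text
time: 3.85
ee_pos: [0.5605, 0.1019, 0.1971]
tcp_rot: [-175.1, 0.0, 7.9]
wrist_force: [0.4, -0.2, 1.2]
opening: 0.0649
grasp_force: 0.0
t 3.85 shift now [  19.1 -103.6   76.2] after turn [  -0.8 -111.4   67.1] twist [-0.0855  0.0084  0.1788] F [ 0.4 -0.2  1.2] open 64.9 grip 0.0
```

```bash
python3 -c "
from workcell import bot
import cv2
o=bot.get_obs();print(o['q'].round(1),o['joint_efforts'].round(1))
cv2.imwrite('pics/stuck.png',cv2.cvtColor(bot.camera('scene'),cv2.COLOR_RGB2BGR))"
```

```text
[  7.8   7.1   8.4  91.4   4.9 179.9] [  0.7 -54.6  47.1   0.    0.4  -0. ]
```

View pics/stuck.png

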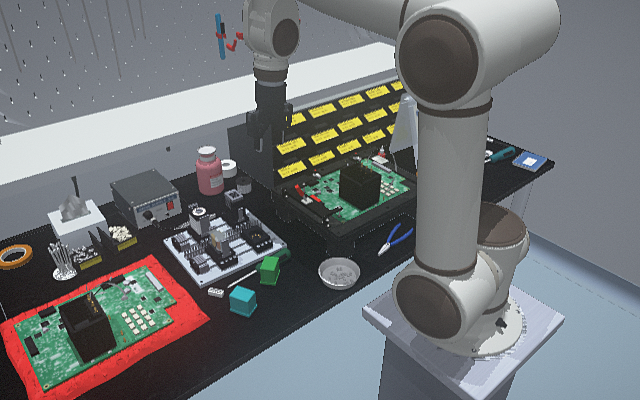

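Joint 6 reached its 180° limit. By the half-turn symmetry I use yaw +177.65° instead (negative twist).

```bash
sed -i "s/np.degrees(p\[2\])\]/180+np.degrees(p[2])]/" go.py; python3 -m crank '[{"gripper":65,"travel":[0,0,0],"twist":[0,0,-0.18]},{"gripper":65,"travel":[0,0,0],"twist":[0,0,-0.18]},{"gripper":65,"travel":[0,0,0],"twist":[0,0,-0.18]},{"gripper":65,"travel":[0,0,0],"twist":[0,0,-0.18]},{"gripper":65,"travel":[0,0,0],"twist":[0,0,-0.18]},{"gripper":65,"travel":[0,0,0],"twist":[0,0,-0.18]},{"gripper":65,"travel":[0,0,0],"twist":[0,0,-0.18]},{"gripper":65,"travel":[0,0,0],"twist":[0,0,-0.18]},{"gripper":65,"travel":[0,0,0],"twist":[0,0,-0.18]},{"gripper":65,"travel":[0,0,0],"twist":[0,0,-0.18]},{"gripper":65,"travel":[0,0,0],"twist":[0,0,-0.18]},{"gripper":65,"travel":[0,0,0],"twist":[0,0,-0.18]}]';python3 -m crank '[{"gripper":65,"travel":[0,0,0],"twist":[0,0,-0.18]},{"gripper":65,"travel":[0,0,0],"twist":[0,0,-0.18]},{"gripper":65,"travel":[0,0,0],"twist":[0,0,-0.18]},{"gripper":65,"travel":[0,0,0],"twist":[0,0,-0.18]},{"gripper":65,"travel":[0,0,0],"twist":[0,0,0]}]'; python3 go.py low 130
```

```text
time: 5.4
ee_pos: [0.5604, 0.1005, 0.197]
tcp_rot: [177.3, -4.1, 132.0]
wrist_force: [0.0, 0.3, -0.2]
opening: 0.0649
grasp_force: 0.0
time: 6.02
ee_pos: [0.5605, 0.1005, 0.197]
tcp_rot: [175.3, -1.3, 172.8]
wrist_force: [0.1, 0.1, -0.3]
opening: 0.0651
grasp_force: 0.0
t 6.025 shift now [  8.8 106.4  76.3] after turn [  0.8 112.7  67. ] twist [ 0.0832 -0.0194 -0.086 ] F [ 0.1  0.1 -0.3] open 65.1 grip 0.0
```

```bash
python3 -m crank '[{"gripper":65,"travel":[0,0,0],"twist":[0.083,-0.019,-0.086]},{"gripper":65,"travel":[0,0,0],"twist":[0,0,0]},{"gripper":65,"travel":[0,23,0],"twist":[0,0,0]},{"gripper":65,"travel":[0,23,0],"twist":[0,0,0]},{"gripper":65,"travel":[0,23,0],"twist":[0,0,0]},{"gripper":65,"travel":[0.8,23,0],"twist":[0,0,0]},{"gripper":65,"travel":[0,20.7,0],"twist":[0,0,0]},{"gripper":65,"travel":[0,0,22],"twist":[0,0,0]},{"gripper":65,"travel":[0,0,22],"twist":[0,0,0]},{"gripper":65,"travel":[0,0,22],"twist":[0,0,0]},{"gripper":65,"travel":[0,0,0],"twist":[0,0,0]}]'; python3 go.py low 56
python3 - <<'E'
import sys;sys.path.insert(0,'.')
from h import *
a=bot.camera('scene')[120:270,160:330];b=bot.camera('top')[130:225,190:300]
z=np.zeros((570,800,3),'uint8')
a=cv2.resize(a[:, :],None,fx=2.35,fy=2.35,interpolation=3);b=cv2.resize(b,None,fx=3.6,fy=3.6,interpolation=3)
z[:a.shape[0],:a.shape[1]]=a;z[:b.shape[0],400:400+b.shape[1]]=b[:,:400]
cv2.imwrite('pics/above.png',z[:360,:,::-1])
E
```

```text
time: 7.4
ee_pos: [0.5632, 0.2138, 0.1294]
tcp_rot: [-180.0, -0.2, 177.7]
wrist_force: [0.3, -0.1, 0.2]
opening: 0.0651
grasp_force: 0.0
t 7.4 shift now [-1.4 -0.5 73.4] after turn [-1.1 -0.6 73.4] twist [-0.0006 -0.0032  0.0016] F [ 0.3 -0.1  0.2] open 65.1 grip 0.0
```

View pics/above.png

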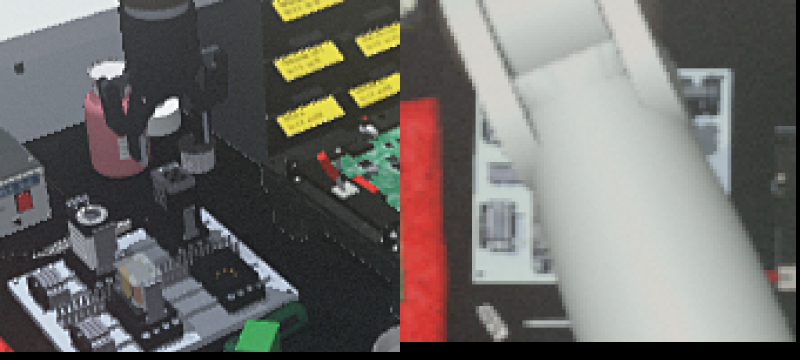

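The fingers straddle the controller at scene crop (175,172). Descend and grip.

```bash
python3 -m crank '[{"gripper":65,"travel":[-1.2,-0.5,15],"twist":[0,-0.003,0]},{"gripper":65,"travel":[0,0,15],"twist":[0,0,0]},{"gripper":65,"travel":[0,0,15],"twist":[0,0,0]},{"gripper":65,"travel":[0,0,15],"twist":[0,0,0]},{"gripper":65,"travel":[0,0,13],"twist":[0,0,0]},{"gripper":65,"travel":[0,0,0],"twist":[0,0,0]}]'; python3 go.py low 56
python3 -m crank '[{"gripper":20,"travel":[0,0,0],"twist":[0,0,0]},{"gripper":20,"travel":[0,0,0],"twist":[0,0,0]},{"gripper":20,"travel":[0,0,0],"twist":[0,0,0]},{"gripper":20,"travel":[0,0,0],"twist":[0,0,0]},{"gripper":20,"travel":[0,0,0],"twist":[0,0,0]}]' 60; python3 go.py low 56
```

```text
time: 8.25
ee_pos: [0.5648, 0.2127, 0.0567]
tcp_rot: [-180.0, 0.0, 177.7]
wrist_force: [-0.3, -0.0, -0.3]
opening: 0.065
grasp_force: 0.0
t 8.25 shift now [0.4 0.5 0.7] after turn [0.4 0.5 0.7] twist [-0.0004  0.0008  0.0017] F [-0.3 -0.  -0.3] open 65.0 grip 0.0
time: 8.88
ee_pos: [0.5659, 0.2132, 0.059]
tcp_rot: [179.9, 0.2, 177.7]
wrist_force: [0.8, -0.2, 5.1]
opening: 0.0351
grasp_force: 60.4
t 8.875 shift now [ 1.6 -0.   3. ] after turn [ 1.6 -0.   3. ] twist [0.0011 0.0042 0.0017] F [ 0.8 -0.2  5.1] open 35.1 grip 60.36823868751526
```

Gripped (35 mm) with almost no side force, so the y estimate is good. Lift, then carry to the spare socket.

```bash
python3 -m crank '[{"gripper":20,"travel":[0,0,-5],"twist":[0,0,0]},{"gripper":20,"travel":[0,0,-8],"twist":[0,0,0]},{"gripper":20,"travel":[0,0,-14],"twist":[0,0,0]},{"gripper":20,"travel":[0,0,-20],"twist":[0,0,0]},{"gripper":20,"travel":[0,0,-18],"twist":[0,0,0]},{"gripper":20,"travel":[0,0,0],"twist":[0,0,0]}]'; python3 go.py spare 119
```

```text
time: 9.62
ee_pos: [0.5661, 0.2133, 0.1252]
tcp_rot: [179.9, 0.3, 177.7]
wrist_force: [0.2, -0.1, -3.1]
opening: 0.0357
grasp_force: 59.9
t 9.625 shift now [101.8  -0.    5.6] after turn [101.8  -0.2   6.2] twist [0.0017 0.0055 0.0017] F [ 0.2 -0.1 -3.1] open 35.7 grip 59.886465668678284
```

```bash
python3 -m crank '[{"gripper":20,"travel":[10,0,0],"twist":[0.001,0.005,0.001]},{"gripper":20,"travel":[20,0,0],"twist":[0,0,0]},{"gripper":20,"travel":[25,0,0],"twist":[0,0,0]},{"gripper":20,"travel":[25,0,0],"twist":[0,0,0]},{"gripper":20,"travel":[15,0,0],"twist":[0,0,0]},{"gripper":20,"travel":[6,0,0],"twist":[0,0,0]},{"gripper":20,"travel":[0,0,0],"twist":[0,0,0]},{"gripper":20,"travel":[0,0,0],"twist":[0,0,0]}]'; python3 go.py spare 59
python3 - <<'E'
import sys;sys.path.insert(0,'.')
from h import *
a=bot.camera('scene')[150:290,160:330]
cv2.imwrite('pics/car.png',cv2.resize(a,None,fx=4.2,fy=4.2,interpolation=3)[:,:,::-1])
E
```

```text
time: 10.62
ee_pos: [0.4648, 0.217, 0.1232]
tcp_rot: [-180.0, -0.1, 177.7]
wrist_force: [-0.6, 0.3, -1.5]
opening: 0.0352
grasp_force: 59.9
t 10.625 shift now [ 0.3  0.3 64.2] after turn [ 0.4  0.3 64.2] twist [-0.0006 -0.0023  0.0005] F [-0.6  0.3 -1.5] open 35.2 grip 59.9262535572052
```

View pics/car.png

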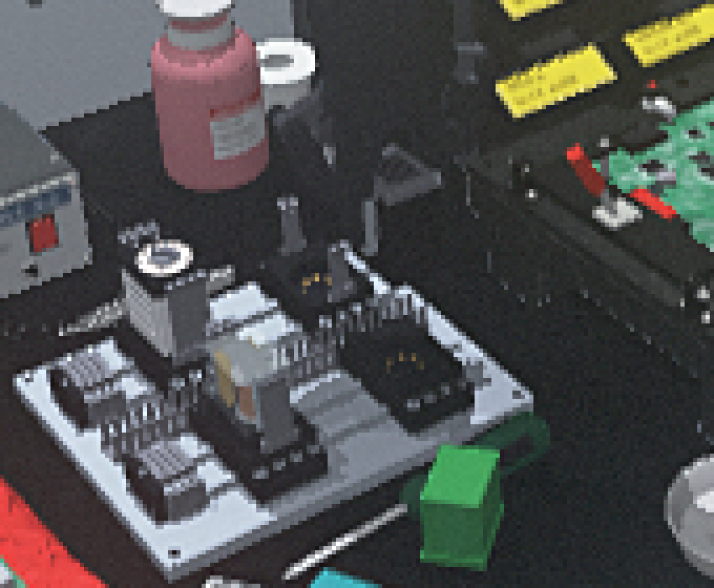

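The low socket (pins at (317,280)) is now empty and its short narrow clips are confirmed. The controller hangs above the spare, so lower it in.

```bash
python3 -m crank '[{"gripper":20,"travel":[0,0,15],"twist":[0,0,0]},{"gripper":20,"travel":[0,0,15],"twist":[0,0,0]},{"gripper":20,"travel":[0,0,13],"twist":[0,0,0]},{"gripper":20,"travel":[0,0,6],"twist":[0,0,0]},{"gripper":20,"travel":[0,0,5],"twist":[0,0,0]},{"gripper":20,"travel":[0,0,5],"twist":[0,0,0]},{"gripper":20,"travel":[0,0,3],"twist":[0,0,0]},{"gripper":20,"travel":[0,0,0],"twist":[0,0,0]}]'; python3 go.py spare 59
```

```text
time: 11.68
ee_pos: [0.4642, 0.217, 0.0612]
tcp_rot: [-180.0, -0.1, 177.7]
wrist_force: [-0.9, -0.4, -2.1]
opening: 0.0356
grasp_force: 59.9
t 11.675 shift now [-0.3  0.3  2.2] after turn [-0.3  0.3  2.2] twist [-0.0006 -0.0024  0.0008] F [-0.9 -0.4 -2.1] open 35.6 grip 59.928234815597534
```

```bash
python3 -m crank '[{"gripper":20,"travel":[0,0,2],"twist":[0,0,0]},{"gripper":20,"travel":[0,0,1],"twist":[0,0,0]},{"gripper":20,"travel":[0,0,0],"twist":[0,0,0]}]'; python3 go.py spare 59
```

```text
time: 12.05
ee_pos: [0.4643, 0.2171, 0.0591]
tcp_rot: [-180.0, -0.1, 177.7]
wrist_force: [-2.3, -1.1, 5.5]
opening: 0.0355
grasp_force: 60.6
t 12.05 shift now [-0.1  0.2  0.1] after turn [-0.1  0.2  0.1] twist [-0.0001 -0.0016  0.0007] F [-2.3 -1.1  5.5] open 35.5 grip 60.56203007698059
```

Seated: 5.5 N contact at exactly the expected height. Release, rise, and go over the mid socket (relay).

```bash
python3 -m crank '[{"gripper":58,"travel":[0,0,0],"twist":[0,0,0]},{"gripper":58,"travel":[0,0,0],"twist":[0,0,0]},{"gripper":58,"travel":[0,0,0],"twist":[0,0,0]},{"gripper":58,"travel":[0,0,-10],"twist":[0,0,0]},{"gripper":58,"travel":[0,0,-20],"twist":[0,0,0]},{"gripper":58,"travel":[0,0,-20],"twist":[0,0,0]},{"gripper":58,"travel":[0,0,-15],"twist":[0,0,0]},{"gripper":58,"travel":[0,0,0],"twist":[0,0,0]}]'; python3 go.py mid 125
```

```text
time: 13.05
ee_pos: [0.465, 0.2174, 0.1246]
tcp_rot: [180.0, -0.0, 177.7]
wrist_force: [-0.6, -0.3, -0.4]
opening: 0.0577
grasp_force: 0.0
t 13.05 shift now [ 0.5 97.9 -0.3] after turn [ 0.6 97.9 -0.4] twist [ 0.0004 -0.0003  0.0008] F [-0.6 -0.3 -0.4] open 57.7 grip 0.0
```

```bash
python3 -m crank '[{"gripper":65,"travel":[0,20,0],"twist":[0,0,0]},{"gripper":65,"travel":[0,25,0],"twist":[0,0,0]},{"gripper":65,"travel":[0.5,25,0],"twist":[0,0,0]},{"gripper":65,"travel":[0,20,0],"twist":[0,0,0]},{"gripper":65,"travel":[0,8,0],"twist":[0,0,0]},{"gripper":65,"travel":[0,0,10],"twist":[0,0,0]},{"gripper":65,"travel":[0,0,17],"twist":[0,0,0]},{"gripper":65,"travel":[0,0,17],"twist":[0,0,0]},{"gripper":65,"travel":[0,0,17],"twist":[0,0,0]},{"gripper":65,"travel":[0,0,15],"twist":[0,0,0]},{"gripper":65,"travel":[0,0,0],"twist":[0,0,0]},{"gripper":65,"travel":[0,0,0],"twist":[0,0,0]}]'; python3 go.py mid 48
```

```text
time: 14.55
ee_pos: [0.4678, 0.3151, 0.0477]
tcp_rot: [-180.0, -0.1, 177.7]
wrist_force: [0.9, 0.1, -0.2]
opening: 0.0649
grasp_force: 0.0
t 14.55 shift now [-0.6  0.2 -0.3] after turn [-0.6  0.2 -0.3] twist [-0.0002 -0.0018  0.0007] F [ 0.9  0.1 -0.2] open 64.9 grip 0.0
```

```bash
python3 -m crank '[{"gripper":20,"travel":[-0.4,0,0],"twist":[0,0,0]},{"gripper":20,"travel":[0,0,0],"twist":[0,0,0]},{"gripper":20,"travel":[0,0,0],"twist":[0,0,0]},{"gripper":20,"travel":[0,0,0],"twist":[0,0,0]},{"gripper":20,"travel":[0,0,0],"twist":[0,0,0]}]' 50; python3 go.py mid 48
```

```text
time: 15.18
ee_pos: [0.4684, 0.3152, 0.048]
tcp_rot: [180.0, -0.1, 177.7]
wrist_force: [0.2, 0.2, 5.9]
opening: 0.0357
grasp_force: 50.3
t 15.175 shift now [-0. -0.  0.] after turn [-0. -0.  0.] twist [ 0.0003 -0.0011  0.0007] F [0.2 0.2 5.9] open 35.7 grip 50.32280445098877
```

```bash
python3 -m crank '[{"gripper":20,"travel":[0,0,-5],"twist":[0,0,0]},{"gripper":20,"travel":[0,0,-8],"twist":[0,0,0]},{"gripper":20,"travel":[0,0,-15],"twist":[0,0,0]},{"gripper":20,"travel":[0,0,-20],"twist":[0,0,0]},{"gripper":20,"travel":[0,0,-20],"twist":[0,0,0]},{"gripper":20,"travel":[0,0,-17],"twist":[0,0,0]},{"gripper":20,"travel":[0,0,0],"twist":[0,0,0]}]'; python3 go.py low 133
```

```text
time: 16.05
ee_pos: [0.4689, 0.3154, 0.134]
tcp_rot: [179.9, -0.0, 177.7]
wrist_force: [-0.5, 0.4, -0.8]
opening: 0.0354
grasp_force: 49.9
t 16.05 shift now [-99.5 -98.3   0.9] after turn [-99.6 -98.2   1. ] twist [ 0.001  -0.0001  0.0007] F [-0.5  0.4 -0.8] open 35.4 grip 49.884198904037476
```

```bash
python3 -m crank '[{"gripper":20,"travel":[-10,-10,0],"twist":[0,0,0]},{"gripper":20,"travel":[-18,-18,0],"twist":[0,0,0]},{"gripper":20,"travel":[-20,-20,0],"twist":[0,0,0]},{"gripper":20,"travel":[-20,-20,0],"twist":[0,0,0]},{"gripper":20,"travel":[-17,-17,0],"twist":[0,0,0]},{"gripper":20,"travel":[-11,-9,0],"twist":[0,0,0]},{"gripper":20,"travel":[-4,-4,0],"twist":[0,0,0]},{"gripper":20,"travel":[0,0,0],"twist":[0,0,0]},{"gripper":20,"travel":[0,0,0],"twist":[0,0,0]}]'; python3 go.py low 48
```

```text
time: 17.18
ee_pos: [0.5638, 0.2135, 0.1321]
tcp_rot: [-180.0, -0.1, 177.7]
wrist_force: [0.3, -0.7, -0.8]
opening: 0.0355
grasp_force: 49.9
t 17.175 shift now [-0.8 -0.3 84.1] after turn [-0.6 -0.3 84.1] twist [-0.0004 -0.0024  0.0015] F [ 0.3 -0.7 -0.8] open 35.5 grip 49.94649410247803
```

```bash
python3 -m crank '[{"gripper":20,"travel":[-0.6,-0.3,12],"twist":[0,-0.002,0.001]},{"gripper":20,"travel":[0,0,12],"twist":[0,0,0]},{"gripper":20,"travel":[0,0,8],"twist":[0,0,0]},{"gripper":20,"travel":[0,0,8],"twist":[0,0,0]},{"gripper":20,"travel":[0,0,8],"twist":[0,0,0]},{"gripper":20,"travel":[0,0,7],"twist":[0,0,0]},{"gripper":20,"travel":[0,0,7],"twist":[0,0,0]},{"gripper":20,"travel":[0,0,0],"twist":[0,0,0]}]'; python3 go.py low 48
```

```text
time: 18.18
ee_pos: [0.5644, 0.2126, 0.0694]
tcp_rot: [-179.9, -0.1, 177.6]
wrist_force: [-0.4, 0.4, -0.9]
opening: 0.0356
grasp_force: 49.9
t 18.175 shift now [ 0.1  0.7 21.4] after turn [ 0.1  0.6 21.4] twist [-0.0009 -0.0011 -0.0003] F [-0.4  0.4 -0.9] open 35.6 grip 49.938669204711914
```

```bash
python3 -m crank '[{"gripper":20,"travel":[0,0.4,5],"twist":[0,0,0]},{"gripper":20,"travel":[0,0,5],"twist":[0,0,0]},{"gripper":20,"travel":[0,0,4],"twist":[0,0,0]},{"gripper":20,"travel":[0,0,4],"twist":[0,0,0]},{"gripper":20,"travel":[0,0,2.5],"twist":[0,0,0]},{"gripper":20,"travel":[0,0,1.5],"twist":[0,0,0]},{"gripper":20,"travel":[0,0,0],"twist":[0,0,0]}]'; python3 go.py low 48
```

```text
time: 19.05
ee_pos: [0.5648, 0.2131, 0.0482]
tcp_rot: [-180.0, -0.0, 177.6]
wrist_force: [0.4, 0.2, -0.4]
opening: 0.0355
grasp_force: 50.0
t 19.05 shift now [0.5 0.1 0.2] after turn [0.5 0.1 0.2] twist [-0.0005 -0.0001 -0.0003] F [ 0.4  0.2 -0.4] open 35.5 grip 49.95669901371002
```

```bash
python3 -m crank '[{"gripper":20,"travel":[0,0,1],"twist":[0,0,0]},{"gripper":20,"travel":[0,0,0],"twist":[0,0,0]}]'; python3 -m crank '[{"gripper":58,"travel":[0,0,0],"twist":[0,0,0]},{"gripper":58,"travel":[0,0,0],"twist":[0,0,0]},{"gripper":58,"travel":[0,0,0],"twist":[0,0,0]},{"gripper":58,"travel":[0,0,-10],"twist":[0,0,0]},{"gripper":58,"travel":[0,0,-20],"twist":[0,0,0]},{"gripper":58,"travel":[0,0,-20],"twist":[0,0,0]},{"gripper":58,"travel":[0,0,-20],"twist":[0,0,0]},{"gripper":58,"travel":[0,0,-8],"twist":[0,0,0]},{"gripper":58,"travel":[0,0,0],"twist":[0,0,0]}]'; python3 go.py tall 125
```

```text
time: 19.3
ee_pos: [0.5649, 0.2131, 0.048]
tcp_rot: [-180.0, 0.0, 177.6]
wrist_force: [-2.4, -1.2, 5.6]
opening: 0.036
grasp_force: 50.7
time: 20.42
ee_pos: [0.565, 0.2132, 0.1256]
tcp_rot: [-180.0, 0.0, 177.6]
wrist_force: [-0.9, -0.1, -0.6]
opening: 0.058
grasp_force: 0.0
t 20.425 shift now [ 0.7 98.   0.5] after turn [ 0.7 98.   0.6] twist [-0.0002  0.0006 -0.0003] F [-0.9 -0.1 -0.6] open 58.0 grip 0.0
```

Relay seated (5.6 N at home height). Next, the timer.

```bash
python3 -m crank '[{"gripper":65,"travel":[0,20,0],"twist":[0,0,0]},{"gripper":65,"travel":[0,25,0],"twist":[0,0,0]},{"gripper":65,"travel":[0.5,25,0],"twist":[0,0,0]},{"gripper":65,"travel":[0,20,0],"twist":[0,0,0]},{"gripper":65,"travel":[0,8,0],"twist":[0,0,0]},{"gripper":65,"travel":[0,0,10],"twist":[0,0,0]},{"gripper":65,"travel":[0,0,16],"twist":[0,0,0]},{"gripper":65,"travel":[0,0,16],"twist":[0,0,0]},{"gripper":65,"travel":[0,0,16],"twist":[0,0,0]},{"gripper":65,"travel":[0,0,14],"twist":[0,0,0]},{"gripper":65,"travel":[0,0,0],"twist":[0,0,0]},{"gripper":65,"travel":[0,0,0],"twist":[0,0,0]}]'; python3 go.py tall 53
```

```text
time: 21.92
ee_pos: [0.5685, 0.3111, 0.0535]
tcp_rot: [-180.0, 0.0, 177.6]
wrist_force: [1.2, -0.1, 0.7]
opening: 0.065
grasp_force: 0.0
t 21.925 shift now [0.2 0.  0.5] after turn [0.2 0.  0.5] twist [-0.0002  0.0003 -0.0003] F [ 1.2 -0.1  0.7] open 65.0 grip 0.0
```

```bash
python3 -m crank '[{"gripper":20,"travel":[0,0,0],"twist":[0,0,0]},{"gripper":20,"travel":[0,0,0],"twist":[0,0,0]},{"gripper":20,"travel":[0,0,0],"twist":[0,0,0]},{"gripper":20,"travel":[0,0,0],"twist":[0,0,0]},{"gripper":20,"travel":[0,0,0],"twist":[0,0,0]}]' 55; python3 go.py tall 53
```

```text
time: 22.55
ee_pos: [0.5687, 0.3113, 0.0539]
tcp_rot: [180.0, 0.1, 177.6]
wrist_force: [0.4, -0.1, 5.4]
opening: 0.0353
grasp_force: 55.3
t 22.55 shift now [ 0.3 -0.1  0.9] after turn [ 0.3 -0.1  0.9] twist [ 0.0002  0.0009 -0.0002] F [ 0.4 -0.1  5.4] open 35.3 grip 55.287559032440186
```

```bash
python3 -m crank '[{"gripper":20,"travel":[0,0,-5],"twist":[0,0,0]},{"gripper":20,"travel":[0,0,-8],"twist":[0,0,0]},{"gripper":20,"travel":[0,0,-15],"twist":[0,0,0]},{"gripper":20,"travel":[0,0,-20],"twist":[0,0,0]},{"gripper":20,"travel":[0,0,-20],"twist":[0,0,0]},{"gripper":20,"travel":[0,0,-10],"twist":[0,0,0]},{"gripper":20,"travel":[0,0,0],"twist":[0,0,0]}]'; python3 go.py mid 132;  python3 -m crank '[{"gripper":20,"travel":[10,0,0],"twist":[0,0,0]},{"gripper":20,"travel":[18,0,0],"twist":[0,0,0]},{"gripper":20,"travel":[20,0,0],"twist":[0,0,0]},{"gripper":20,"travel":[20,0,0],"twist":[0,0,0]},{"gripper":20,"travel":[17,0,0],"twist":[0,0,0]},{"gripper":20,"travel":[10,0,0],"twist":[0,0,0]},{"gripper":20,"travel":[5,0,0],"twist":[0,0,0]},{"gripper":20,"travel":[0,0,0],"twist":[0,0,0]},{"gripper":20,"travel":[0,0,0],"twist":[0,0,0]}]'; python3 go.py mid 54
```

```text
time: 23.42
ee_pos: [0.5687, 0.3112, 0.132]
tcp_rot: [180.0, 0.1, 177.6]
wrist_force: [-0.7, 0.9, -1.7]
opening: 0.0354
grasp_force: 54.9
t 23.425 shift now [ 1.003e+02 -2.000e-01 -1.000e-01] after turn [ 1.003e+02 -1.000e-01 -0.000e+00] twist [ 0.0002  0.001  -0.0003] F [-0.7  0.9 -1.7] open 35.4 grip 54.87916052341461
time: 24.55
ee_pos: [0.4687, 0.3151, 0.1309]
tcp_rot: [-180.0, -0.0, 177.6]
wrist_force: [-0.3, -0.3, -1.5]
opening: 0.0354
grasp_force: 54.9
t 24.55 shift now [ 0.3  0.1 76.9] after turn [ 0.3  0.1 76.9] twist [-0.0006 -0.0003 -0.0005] F [-0.3 -0.3 -1.5] open 35.4 grip 54.904802441596985
```

```bash
python3 -m crank '[{"gripper":20,"travel":[0.3,0,10],"twist":[0,0,0]},{"gripper":20,"travel":[0,0,10],"twist":[0,0,0]},{"gripper":20,"travel":[0,0,8],"twist":[0,0,0]},{"gripper":20,"travel":[0,0,8],"twist":[0,0,0]},{"gripper":20,"travel":[0,0,8],"twist":[0,0,0]},{"gripper":20,"travel":[0,0,7],"twist":[0,0,0]},{"gripper":20,"travel":[0,0,7],"twist":[0,0,0]},{"gripper":20,"travel":[0,0,0],"twist":[0,0,0]}]'; python3 go.py mid 54
```

```text
time: 25.55
ee_pos: [0.4678, 0.315, 0.0724]
tcp_rot: [-179.9, -0.1, 177.6]
wrist_force: [-0.5, 0.2, -1.7]
opening: 0.0352
grasp_force: 54.9
t 25.55 shift now [-0.6  0.3 18.4] after turn [-0.6  0.3 18.4] twist [-0.0011 -0.001  -0.0003] F [-0.5  0.2 -1.7] open 35.2 grip 54.90055739879608
```

```bash
python3 -m crank '[{"gripper":20,"travel":[-0.5,0.2,4],"twist":[0,0,0]},{"gripper":20,"travel":[0,0,4],"twist":[0,0,0]},{"gripper":20,"travel":[0,0,4],"twist":[0,0,0]},{"gripper":20,"travel":[0,0,3],"twist":[0,0,0]},{"gripper":20,"travel":[0,0,2.5],"twist":[0,0,0]},{"gripper":20,"travel":[0,0,1.5],"twist":[0,0,0]},{"gripper":20,"travel":[0,0,0],"twist":[0,0,0]}]'; python3 go.py mid 54
```

```text
time: 26.42
ee_pos: [0.4686, 0.3153, 0.0541]
tcp_rot: [-180.0, -0.0, 177.6]
wrist_force: [-0.2, -0.5, -2.3]
opening: 0.0355
grasp_force: 54.9
t 26.425 shift now [ 0.2 -0.1  0.1] after turn [ 0.2 -0.1  0.1] twist [-0.0005 -0.0002 -0.0003] F [-0.2 -0.5 -2.3] open 35.5 grip 54.92164671421051
```

```bash
python3 -m crank '[{"gripper":20,"travel":[0,0,1],"twist":[0,0,0]},{"gripper":20,"travel":[0,0,0],"twist":[0,0,0]}]'; python3 go.py mid 54
```

```text
time: 26.68
ee_pos: [0.4687, 0.3154, 0.0539]
tcp_rot: [-180.0, 0.0, 177.6]
wrist_force: [-2.4, -2.2, 4.8]
opening: 0.035
grasp_force: 55.4
t 26.675 shift now [ 0.2 -0.2 -0.1] after turn [ 0.2 -0.2 -0.1] twist [-0.0001  0.0003 -0.0002] F [-2.4 -2.2  4.8] open 35.0 grip 55.399736166000366
```

Timer seated. Release it and go to the controller in the spare socket.

```bash
python3 -m crank '[{"gripper":58,"travel":[0,0,0],"twist":[0,0,0]},{"gripper":58,"travel":[0,0,0],"twist":[0,0,0]},{"gripper":58,"travel":[0,0,0],"twist":[0,0,0]},{"gripper":58,"travel":[0,0,-10],"twist":[0,0,0]},{"gripper":58,"travel":[0,0,-20],"twist":[0,0,0]},{"gripper":58,"travel":[0,0,-20],"twist":[0,0,0]},{"gripper":58,"travel":[0,0,-20],"twist":[0,0,0]},{"gripper":58,"travel":[0,0,-6],"twist":[0,0,0]},{"gripper":58,"travel":[0,0,0],"twist":[0,0,0]}]'; python3 go.py spare 130; python3 -m crank '[{"gripper":65,"travel":[0,-20,0],"twist":[0,0,0]},{"gripper":65,"travel":[0,-25,0],"twist":[0,0,0]},{"gripper":65,"travel":[0,-25,0],"twist":[0,0,0]},{"gripper":65,"travel":[0,-20,0],"twist":[0,0,0]},{"gripper":65,"travel":[0,-8,0],"twist":[0,0,0]},{"gripper":65,"travel":[0,0,0],"twist":[0,0,0]},{"gripper":65,"travel":[0,0,0],"twist":[0,0,0]}]'; python3 go.py spare 58
```

```text
time: 27.8
ee_pos: [0.4688, 0.3154, 0.1293]
tcp_rot: [-180.0, 0.0, 177.6]
wrist_force: [0.2, 0.0, -1.4]
opening: 0.0579
grasp_force: 0.0
t 27.8 shift now [  0.3 -98.2  -0.7] after turn [  0.3 -98.2  -0.7] twist [-0.0002  0.0002 -0.0003] F [ 0.2  0.  -1.4] open 57.9 grip 0.0
time: 28.68
ee_pos: [0.4646, 0.2179, 0.129]
tcp_rot: [-180.0, -0.0, 177.6]
wrist_force: [1.0, -0.5, 0.2]
opening: 0.065
grasp_force: 0.0
t 28.675 shift now [ 0.1 -0.5 71. ] after turn [ 0.2 -0.6 71. ] twist [-0.0004 -0.0003  0.    ] F [ 1.  -0.5  0.2] open 65.0 grip 0.0
```

```bash
python3 -m crank '[{"gripper":65,"travel":[0,-0.6,15],"twist":[0,0,0]},{"gripper":65,"travel":[0,0,15],"twist":[0,0,0]},{"gripper":65,"travel":[0,0,15],"twist":[0,0,0]},{"gripper":65,"travel":[0,0,15],"twist":[0,0,0]},{"gripper":65,"travel":[0,0,11],"twist":[0,0,0]},{"gripper":65,"travel":[0,0,0],"twist":[0,0,0]},{"gripper":20,"travel":[0,0,0],"twist":[0,0,0]},{"gripper":20,"travel":[0,0,0],"twist":[0,0,0]},{"gripper":20,"travel":[0,0,0],"twist":[0,0,0]},{"gripper":20,"travel":[0,0,0],"twist":[0,0,0]},{"gripper":20,"travel":[0,0,0],"twist":[0,0,0]}]' 60; python3 go.py spare 58
```

```text
time: 30.05
ee_pos: [0.465, 0.217, 0.0589]
tcp_rot: [180.0, 0.1, 177.6]
wrist_force: [0.1, 1.6, 5.8]
opening: 0.0354
grasp_force: 60.4
t 30.05 shift now [0.6 0.3 0.9] after turn [0.6 0.3 0.9] twist [ 0.0001  0.001  -0.0003] F [0.1 1.6 5.8] open 35.4 grip 60.3960657119751
```

```bash
python3 -m crank '[{"gripper":20,"travel":[0,0,-5],"twist":[0,0,0]},{"gripper":20,"travel":[0,0,-8],"twist":[0,0,0]},{"gripper":20,"travel":[0,0,-15],"twist":[0,0,0]},{"gripper":20,"travel":[0,0,-20],"twist":[0,0,0]},{"gripper":20,"travel":[0,0,-20],"twist":[0,0,0]},{"gripper":20,"travel":[0,0,-17],"twist":[0,0,0]},{"gripper":20,"travel":[0,0,0],"twist":[0,0,0]}]'; python3 go.py tall 144;  python3 -m crank '[{"gripper":20,"travel":[-10,10,0],"twist":[0,0,0]},{"gripper":20,"travel":[-18,18,0],"twist":[0,0,0]},{"gripper":20,"travel":[-20,20,0],"twist":[0,0,0]},{"gripper":20,"travel":[-20,20,0],"twist":[0,0,0]},{"gripper":20,"travel":[-17,17,0],"twist":[0,0,0]},{"gripper":20,"travel":[-10,9,0],"twist":[0,0,0]},{"gripper":20,"travel":[-5,4,0],"twist":[0,0,0]},{"gripper":20,"travel":[0,0,0],"twist":[0,0,0]},{"gripper":20,"travel":[0,0,0],"twist":[0,0,0]}]'; python3 go.py tall 59
```

```text
time: 30.92
ee_pos: [0.4653, 0.2172, 0.1448]
tcp_rot: [180.0, 0.1, 177.6]
wrist_force: [0.7, 0.1, -1.6]
opening: 0.0355
grasp_force: 59.9
t 30.925 shift now [-99.1  98.1   1. ] after turn [-99.2  98.1   0.8] twist [ 0.0007  0.002  -0.0003] F [ 0.7  0.1 -1.6] open 35.5 grip 59.896448850631714
time: 32.05
ee_pos: [0.5682, 0.3104, 0.1429]
tcp_rot: [-180.0, -0.0, 177.6]
wrist_force: [0.4, -0.2, -1.4]
opening: 0.0355
grasp_force: 60.1
t 32.05 shift now [-0.2  0.8 83.9] after turn [-0.1  0.7 83.9] twist [-0.0008 -0.0006 -0.0004] F [ 0.4 -0.2 -1.4] open 35.5 grip 60.11924386024475
```

```bash
python3 -m crank '[{"gripper":20,"travel":[0,0.7,10],"twist":[0,0,0]},{"gripper":20,"travel":[-0.4,0,8],"twist":[0,0,0]},{"gripper":20,"travel":[0,0,8],"twist":[0,0,0]},{"gripper":20,"travel":[0,0,8],"twist":[0,0,0]},{"gripper":20,"travel":[0,0,8],"twist":[0,0,0]},{"gripper":20,"travel":[0,0,8],"twist":[0,0,0]},{"gripper":20,"travel":[0,0,8],"twist":[0,0,0]},{"gripper":20,"travel":[0,0,7],"twist":[0,0,0]},{"gripper":20,"travel":[0,0,0],"twist":[0,0,0]}]'; python3 go.py tall 59
```

```text
time: 33.17
ee_pos: [0.5686, 0.3111, 0.0772]
tcp_rot: [-179.9, -0.1, 177.6]
wrist_force: [-0.6, 0.5, -1.9]
opening: 0.0354
grasp_force: 60.1
t 33.175 shift now [ 0.2  0.  18.2] after turn [ 0.2  0.  18.2] twist [-0.0011 -0.0012 -0.0003] F [-0.6  0.5 -1.9] open 35.4 grip 60.101144313812256
```

```bash
python3 -m crank '[{"gripper":20,"travel":[0,0,4],"twist":[0,0,0]},{"gripper":20,"travel":[0,0,4],"twist":[0,0,0]},{"gripper":20,"travel":[0,0,4],"twist":[0,0,0]},{"gripper":20,"travel":[0,0,3],"twist":[0,0,0]},{"gripper":20,"travel":[0,0,2],"twist":[0,0,0]},{"gripper":20,"travel":[0,0,1],"twist":[0,0,0]},{"gripper":20,"travel":[0,0,1],"twist":[0,0,0]},{"gripper":20,"travel":[0,0,0],"twist":[0,0,0]}]'; python3 go.py tall 59
```

```text
time: 34.17
ee_pos: [0.5689, 0.3113, 0.0591]
tcp_rot: [-180.0, -0.0, 177.6]
wrist_force: [0.2, 0.5, -2.2]
opening: 0.0354
grasp_force: 60.2
t 34.175 shift now [ 0.6 -0.2  0.1] after turn [ 0.6 -0.2  0.1] twist [-0.0005 -0.0002 -0.0003] F [ 0.2  0.5 -2.2] open 35.4 grip 60.18369913101196
```

```bash
python3 -m crank '[{"gripper":20,"travel":[0,0,1],"twist":[0,0,0]},{"gripper":20,"travel":[0,0,0.5],"twist":[0,0,0]},{"gripper":20,"travel":[0,0,0],"twist":[0,0,0]}]'; python3 -m crank '[{"gripper":58,"travel":[0,0,0],"twist":[0,0,0]},{"gripper":58,"travel":[0,0,0],"twist":[0,0,0]},{"gripper":58,"travel":[0,0,0],"twist":[0,0,0]},{"gripper":58,"travel":[0,0,-10],"twist":[0,0,0]},{"gripper":58,"travel":[0,0,-20],"twist":[0,0,0]},{"gripper":58,"travel":[0,0,-20],"twist":[0,0,0]},{"gripper":58,"travel":[0,0,-20],"twist":[0,0,0]},{"gripper":58,"travel":[0,0,-30],"twist":[0,0,0]},{"gripper":58,"travel":[0,0,-30],"twist":[0,0,0]},{"gripper":58,"travel":[0,0,0],"twist":[0,0,0]}]'; python3 -m crank '[{"gripper":58,"travel":[0,-25,0],"twist":[0,0,0]},{"gripper":58,"travel":[0,-30,0],"twist":[0,0,0]},{"gripper":58,"travel":[0,-30,0],"twist":[0,0,0]},{"gripper":58,"travel":[0,-30,0],"twist":[0,0,0]},{"gripper":58,"travel":[0,-30,0],"twist":[0,0,0]},{"gripper":58,"travel":[0,-30,0],"twist":[0,0,0]},{"gripper":58,"travel":[0,-30,0],"twist":[0,0,0]},{"gripper":58,"travel":[0,-30,0],"twist":[0,0,0]},{"gripper":58,"travel":[0,-30,0],"twist":[0,0,0]},{"gripper":58,"travel":[0,-30,0],"twist":[0,0,0]},{"gripper":58,"travel":[0,-20,0],"twist":[0,0,0]},{"gripper":58,"travel":[0,0,0],"twist":[0,0,0]}]'
python3 - <<'E'
import sys;sys.path.insert(0,'.')
from h import *
a=cv2.resize(bot.camera('scene')[185:300,160:300],None,fx=2.85,fy=2.85,interpolation=3);b=cv2.resize(bot.camera('top')[140:225,200:295],None,fx=4.2,fy=4.2,interpolation=3)
z=np.zeros((360,800,3),'uint8')
z[:a.shape[0],:a.shape[1]]=a;z[:b.shape[0],401:401+b.shape[1]]=b
cv2.imwrite('pics/end.png',z[:,:,::-1])
E
```

```text
time: 34.55
ee_pos: [0.569, 0.3113, 0.0589]
tcp_rot: [180.0, 0.0, 177.6]
wrist_force: [-3.5, -2.8, 7.0]
opening: 0.0354
grasp_force: 61.1
time: 35.8
ee_pos: [0.57, 0.3119, 0.192]
tcp_rot: [179.9, 0.3, 177.6]
wrist_force: [-0.2, 0.8, -0.5]
opening: 0.0579
grasp_force: 0.0
time: 37.3
ee_pos: [0.5558, -0.0043, 0.1877]
tcp_rot: [-180.0, -0.0, 177.5]
wrist_force: [-0.1, -0.0, -0.6]
opening: 0.0579
grasp_force: 0.0
```

View pics/end.png

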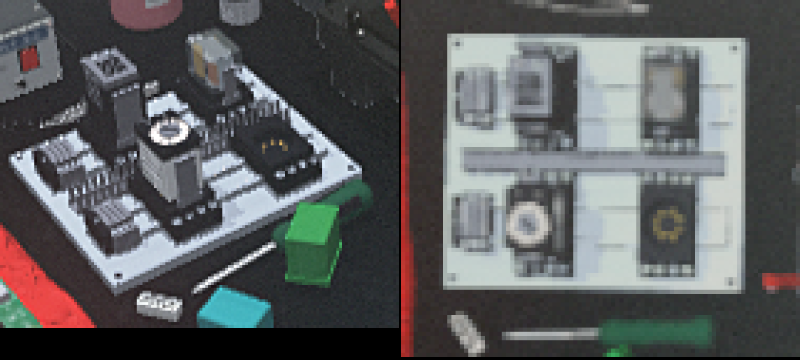

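The final view shows the controller in the tall socket (upper left), the timer in the middle one (lower left) and the relay in the short one (upper right). The spare is empty, everything is upright and the arm is clear.

```bash
python3 -c "
from workcell import bot
print(bot.job_done())"
```

```text
the job is handed in; nothing more can be done
None
```

The job is handed in at about 37 s: relay, timer and controller each sit fully home in their own sockets, the spare is empty, and the arm touched nothing else on the bench; the system gave no verdict.

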